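# Unscrew the sprung filter cap of a hydraulic power pack

### The job

Open the hydraulic power pack for its filter check: unscrew the round black cap on top of the grey tank (anticlockwise, a full turn or somewhat more) and keep hold of it as the thread lets go, because a spring under it will throw it off. Then set the cap down gently, open side down, flat in the empty black tray on the other side of the table. Do not wrench the cap off the thread or drop it, and leave the steel plate, spray can and white tub alone.

Things in the scene. Friction and masses are not known exactly. Their poses are not given: they have to be found in the camera images.
- cap_center (a point): Centre (half-way up) of the round black cap, 60 mm in diameter, 52 mm tall, about 0.12 kg; z up along its axis. The upper 19 mm is a plain cylinder to grip from above; below is a ribbed skirt, also 60 mm across, open underneath. Its thread loosens anticlockwise seen from above and lifts it 16 mm per turn. It takes 1.0 to 1.4 turns (6 to 8.8 rad) to come free, different each time.
- cap: The cap itself; origin at the centre of its lower rim, 26 mm below point cap_center. Let go on the thread, it stays where it is. While the thread holds, a gentle upward pull meets a firm stop; once free, nothing stops it. A spring under it pushes up with 10 N when closed and 7.5 N when the thread lets go, and follows it 14 mm farther.
- neck_top (a point): Centre of the top of the threaded neck (46 mm over the threads) under the cap, 35 mm above the tank's top; fixed to the tank, z up. The cap turns about the vertical through it. When the cap has just come free its centre is about 17 mm above this point; from 45 mm above it, the cap is clear of neck and spring.
- tank: Grey steel tank, fixed, 250 x 170 mm, top face 100 mm above the table; origin under its centre on the table. Its neck stands 45 mm from the centre towards its -x end; an aluminium valve block with brass plugs, 40 mm high, stands 88 mm towards its +x end. Cap and neck bear no more than 150 N between them.
- tray_in (a point): Centre of the inner floor (4 mm above the table) of the shallow black tray, fixed, 190 mm along its x and 150 mm along its y outside, walls 4 mm thick, 22 mm high over all.
- weld_plate: Bystander: bright steel plate 150 x 70 x 10 mm lying between tank and tray; origin under its centre.
- spray_can: Bystander: white spray can 60 mm in diameter, 170 mm tall; origin under its centre.
- tub: Bystander: white plastic tub 90 mm in diameter, 115 mm tall; origin under its centre.
Things that resemble listed ones, but are neither listed nor needed, are in the scene too. Of the things like the cap, leave any that is pink, purple or yellow; of the rest the smaller one is meant.

How it is judged:
By the outcome, as a careful person would: the job done as asked, in the order asked, and still so for the second after the job is handed in, with the robot touching nothing.
It also fails if it takes over 72 s, if anything falls off the work surface, if the arm or the gripper's body presses on something with over 40 N, if the wrist force passes 120 N, or if a joint passes its speed limit or range.

### The arm

A 6-joint arm with a two-finger parallel gripper is mounted at the origin on the work surface. World frame = base frame: x ahead of the robot, y to its left, z up, the work surface at z = 0. Lengths are in mm, angles in degrees, forces in N, time in s.
With the tool pointing down it reaches from about 350 to 975 mm from the base axis. Payload 17.4 kg.
Tool frame: the origin (TCP) lies between the finger pads; the fingertips stand 11 mm ahead of it and the grasp point (between the pads) lies 8 mm behind it; z points along the fingers, y is the line along which they close (so a half turn about z gives the same grasp; the last joint's range is limited). The gripper opens to 85 mm and grips with 20 to 120 N. Pads are 22 mm wide; open, the fingers measure 114 mm over their backs; the gripper's body (76 mm by 85 mm) begins 54 mm behind the grasp point. The pads swing forward as they close: fully open they stand 13 mm farther back than shut.
Start: joints at [-77.452, 6.646, 82.598, -0, 90.757, -2.166], TCP at [171.431, -652.874, 242.303] pointing down, gripper open.
Joint ranges: [-162.19, 162.19], [-47.58, 125.68], [4.15, 143.07], [-65.23, 245.23], [0.69, 171.88], [-170.13, 170.13]. Speed limits (degrees/s): [108.29, 108.29, 127.2, 180, 180, 180].

### API

Orientations are given as [roll, pitch, yaw] about the fixed x, y, z axes, in that order (R = Rz(yaw) Ry(pitch) Rx(roll)).
In Python, from bench import arm gives the robot as it stands.
- The arm moves only by the shell command python3 -m crank 'ROWS' [OPENING]. ROWS is JSON, a list of rows, each a list of 4 numbers: the shift along the tool's x, y, z in mm, then the turn about the tool's z in rad. In form: [[tx, ty, tz, yaw], ...]. A call has 1 to 10 rows; each row shifts and turns the commanded pose from where the row before left it, along the tool's axes as they then stand; what a row does not reach is not made up. A row lasts 1/8 s, in which the tool goes at most 62.5 mm and 10.7 degrees, less where a joint would pass 70% of its speed; a pose out of reach is approached as far as the arm can. A call with a gripper value outside its range is refused whole. OPENING is the opening, from 0 (shut) to 1 (fully open), set as the call begins (- or left out, the last holds). The fingers move at their own pace and stop on an object; the grip force is fixed at half the most. Time passes only in rows, so rows that do not move let the fingers close. It gives the time, the measured TCP pose, the force, the opening and the grip force at its end, in the units of the state.
- arm.sense(): the state, without advancing time (a new reading comes with each control period).
- arm.grab_frame(name): name is "side" or "top" or "wrist"; returns a dict with "frame" (384x512x3 uint8, red, green, blue), "fx", "fy", "cx", "cy" (pixels), "T" (4x4, takes a point from camera to world coordinates); the wrist camera has in their place "mount" (4x4, takes a point from camera to tool coordinates, whose origin is the TCP and whose axes are the flange's). Camera axes: x right, y down, z forward; pixel columns grow to the right and rows downward; lengths in mm; the calibration is good to about 2 mm. A picture is of the moment at which its call begins: read the wrist's pose just before it. There is no depth.
- arm.sign_off(): hands the job in; it is judged then, once.
The state is a dict: "clock": time; "joint_positions": joint angles; "qd": joint speeds; "joint_efforts": joint torques, N m; "ee_pos": TCP position; "eef_rot": TCP orientation; "ft_force": force on the tool from outside, world axes, zero at the start; "moment": the same for the moment, N m; "width": opening from 0.0 (shut) to 1.0 (fully open); "gripper_force": force on a finger pad.
Only numpy, scipy, OpenCV 4.12 (cv2) and the standard library are available. Lean on these libraries where they do the work, as an engineer would, in place of code of your own. Each camera call takes 0.05 s, during which the arm holds its last target. There are 200 camera calls.

## Working session

There is one attempt and no reset: what is moved stays moved. The work goes in short steps, Python scripts to look and compute and a shell command to move; the robot and the scene stay as the last step left them, time stands still between calls to the robot, and variables do not carry over. Pictures are saved under pics/ and viewed, at most 10 in all, crops included, and the job is handed in when it is done.

```bash
mkdir -p pics; cat > h.py <<'E'
from bench import arm
import cv2,numpy as np
from scipy.spatial.transform import Rotation as R
def grab(n,f=None):
    s=arm.sense(); d=arm.grab_frame(n)
    if n=='wrist':
        T=np.eye(4);T[:3,:3]=R.from_euler('xyz',s['eef_rot'],degrees=True).as_matrix();T[:3,3]=s['ee_pos']
        d['T']=T@np.array(d['mount'])
    d['T']=np.array(d['T'])
    if f: cv2.imwrite('pics/'+f,d['frame'][:,:,::-1])
    return d
def ray(d,u,v,z):
    T=d['T'];r=T[:3,:3]@np.array([(u-d['cx'])/d['fx'],(v-d['cy'])/d['fy'],1]);o=T[:3,3]
    return o+r*(z-o[2])/r[2]
def proj(d,p):
    T=d['T'];c=T[:3,:3].T@(np.array(p)-T[:3,3]);return c[0]/c[2]*d['fx']+d['cx'],c[1]/c[2]*d['fy']+d['cy']
E
python3 - <<'E'
from h import *
s=arm.sense();print(s)
for n in('top','side'):
    d=grab(n,n+'1.png');print(d['fx'],d['T'].round(2).tolist())
E
```

```text
{'clock': 0.0, 'joint_positions': array([-7.74507177e+01,  6.67558743e+00,  8.26377974e+01,  1.13342691e-04,
        9.07567230e+01, -2.16512518e+00]), 'qd': array([ 0.00652475,  0.01252445,  0.02279355, -0.06645153,  0.05981667,
       -0.03516335]), 'joint_efforts': array([ 5.21867507e-03, -7.31984425e+01, -6.32483840e+01,  1.89754460e-04,
        6.38978454e-03, -1.24535049e-05]), 'ee_pos': array([ 171.40902854, -652.67808025,  241.52272062]), 'eef_rot': array([-1.79929947e+02, -2.76189457e-03,  1.47144073e+01]), 'ft_force': array([ 0.24222849,  1.14303889, -0.73269816]), 'moment': array([ 0.05203137, -0.00574617,  0.01756359]), 'gripper_force': 0.0, 'width': 0.9971615791735271}
427.2491466083972 [[0.01, -0.98, 0.17, 333.23], [-1.0, -0.01, -0.03, 91.49], [0.03, -0.17, -0.98, 1197.99], [0.0, 0.0, 0.0, 1.0]]
414.22625595380566 [[-0.95, -0.21, 0.25, 240.32], [-0.32, 0.62, -0.72, 912.78], [-0.0, -0.76, -0.65, 878.44], [0.0, 0.0, 0.0, 1.0]]
```

View pics/top1.png

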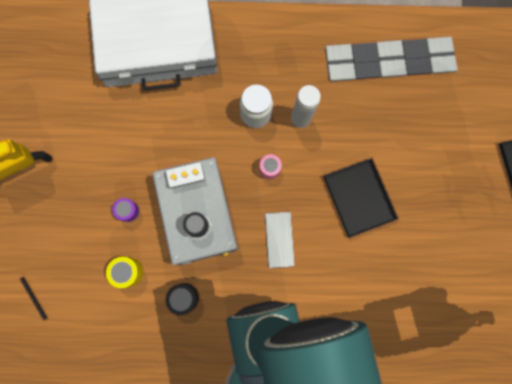

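View pics/side1.png

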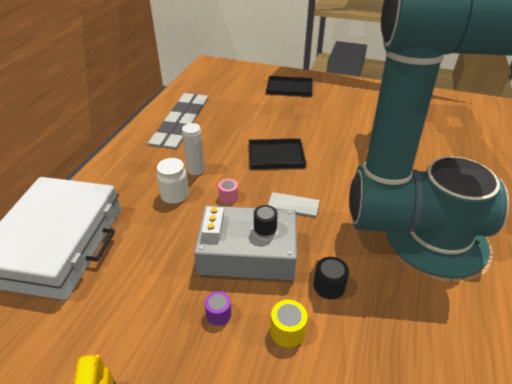

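The top view shows the grey tank at (195,210) with its cap at about (195,224), the plate at (280,240), the tray at (360,198), the tub at (256,105) and the can at (306,105). The lookalikes are pink, purple and yellow, plus a loose black one at (182,298). I'll zoom in on the cap and measure.

```bash
python3 - <<'E'
from h import *
a=grab('top');b=grab('side')
f=lambda d,u,v,w,h:cv2.resize(d['frame'][v:v+h,u:u+w],(w*5,h*5),interpolation=cv2.INTER_CUBIC)
A=f(a,160,190,75,75);B=f(b,230,190,75,75)
cv2.imwrite('pics/c1.png',np.hstack([A,B])[:,:,::-1])
for n,c in dict(tray=[(323,178),(372,159),(397,215),(348,237)]).items():
    P=[ray(a,*q,22) for q in c];print(n,np.mean(P,0).round(1),[p[:2].round(0).tolist() for p in P],[np.linalg.norm(P[i]-P[i-1]).round(0) for i in range(4)])
for n,q,z in(('plate',(280,240),10),('can',(307,95),170),('tub',(257,97),115),('pink',(270,166),40)):print(n,ray(a,*q,z).round(0))
P=[ray(a,*q,100) for q in[(152,174),(214,158),(237,248),(174,264)]];print('tank',np.mean(P,0),[p[:2].round(0).tolist() for p in P],[np.linalg.norm(P[i]-P[i-1]).round(0) for i in range(4)])
for z in(140,160,180):
    p=ray(a,195,224,z);print(z,p,proj(b,p))
E
```

```text
tray [ 535.  -231.2   22. ] [[588.0, -128.0], [645.0, -270.0], [485.0, -334.0], [422.0, -194.0]] [np.float64(179.0), np.float64(153.0), np.float64(173.0), np.float64(153.0)]
plate [413.  -6.  10.]
can [772. -64. 170.]
tub [788.  63. 115.]
pink [616.  23.  40.]
tank [482.0169802  222.71978588 100.        ] [[576.0, 336.0], [621.0, 175.0], [386.0, 111.0], [345.0, 269.0]] [np.float64(241.0), np.float64(167.0), np.float64(244.0), np.float64(164.0)]
140 [442.11654486 214.9395011  140.        ] (np.float64(264.6141937807049), np.float64(219.8071738566012))
160 [440.05809841 212.60592165 160.        ] (np.float64(265.8462118765485), np.float64(213.6372534020933))
180 [437.99965195 210.27234221 180.        ] (np.float64(267.10719810398183), np.float64(207.32226115990045))
```

View pics/c1.png

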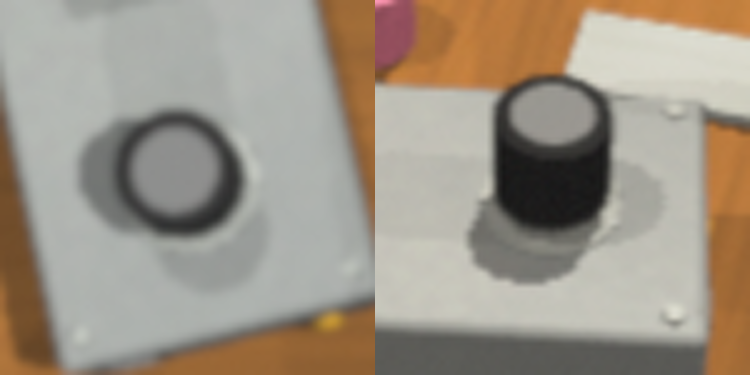

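```bash
cat >> h.py <<'E'
def go(*pts,s=None,yaw=None):
    "tool-axis shifts between world targets (orientation fixed)"
    s=arm.sense(); M=R.from_euler('xyz',s['eef_rot'],degrees=True).as_matrix(); p=s['ee_pos']
    print('at',p.round(1),s['eef_rot'].round(1),'q',s['joint_positions'].round(0),'F',s['ft_force'].round(1))
    for t in pts: print(t,(M.T@(np.array(t)-p)).round(1)); p=np.array(t)
E
python3 - <<'E'
from h import *
go((440,-350,242),(440,212.7,242))
a=grab('top');b=grab('side')
for n,d in(('top',a),('side',b)):
    m=(d['frame'].max(2)<60).astype(np.uint8)
    for c in cv2.findContours(m,cv2.RETR_EXTERNAL,cv2.CHAIN_APPROX_NONE)[0]:
        if cv2.contourArea(c)<300:continue
        for z in (4,22):
            w=np.array([ray(d,*q[0],z)[:2] for q in c],np.float32);r=cv2.minAreaRect(w);print(n,cv2.boundingRect(c),z,np.round(r[0]),np.round(r[1]),round(r[2]))
E
```

```text
at [ 171.4 -652.8  241.9] [-180.    -0.    14.7] q [-77.   7.  83.   0.  91.  -2.] F [-0.  -0.4 -0.3]
(440, -350, 242) [ 336.7 -224.6    0. ]
(440, 212.7, 242) [ 1.429e+02 -5.442e+02  4.000e-01]
top (227, 317, 125, 67) 4 [121. -31.] [336. 167.] 90
top (227, 317, 125, 67) 22 [124. -29.] [331. 165.] 90
top (166, 283, 33, 32) 4 [254. 260.] [79. 87.] 27
top (166, 283, 33, 32) 22 [255. 257.] [78. 85.] 27
top (324, 160, 73, 77) 4 [ 538. -235.] [184. 151.] 21
top (324, 160, 73, 77) 22 [ 535. -230.] [182. 149.] 21
side (314, 258, 35, 41) 4 [258. 228.] [ 83. 132.] 3
side (314, 258, 35, 41) 22 [257. 242.] [ 81. 129.] 3
side (254, 211, 23, 25) 4 [475.  98.] [65. 96.] 16
side (254, 211, 23, 25) 22 [470. 115.] [64. 94.] 16
side (355, 208, 72, 47) 4 [104.  18.] [208. 153.] 36
side (355, 208, 72, 47) 22 [107.  36.] [204. 150.] 36
side (350, 173, 10, 48) 4 [ 244. -108.] [ 28. 225.] 7
side (350, 173, 10, 48) 22 [244. -87.] [ 27. 221.] 7
side (432, 158, 50, 38) 4 [ -54. -300.] [124. 195.] 34
side (432, 158, 50, 38) 22 [ -48. -275.] [122. 191.] 34
side (250, 139, 55, 30) 4 [ 539. -244.] [188. 173.] 21
side (250, 139, 55, 30) 22 [ 533. -220.] [184. 169.] 21
side (267, 76, 45, 20) 4 [ 624. -755.] [196. 170.] 11
side (267, 76, 45, 20) 22 [ 616. -721.] [192. 166.] 11
side (386, 3, 126, 52) 4 [ -156. -1654.] [1055.  568.] 56
side (386, 3, 126, 52) 22 [ -148. -1601.] [1033.  556.] 56
side (382, 0, 16, 42) 4 [  277. -1790.] [ 86. 751.] 2
side (382, 0, 16, 42) 22 [  276. -1734.] [ 84. 735.] 2
```

```bash
python3 -m crank '[[42,-28,0,0],[42,-28,0,0],[42,-28,0,0],[42,-28,0,0],[42,-28,0,0],[42,-28,0,0],[42,-28,0,0],[42,-28,0,0]]' 1
python3 -m crank '[[11,-42,0,0],[11,-42,0,0],[11,-42,0,0],[11,-42,0,0],[11,-42,0,0],[11,-42,0,0],[11,-42,0,0],[11,-42,0,0],[11,-42,0,0],[11,-42,0,0]]'
python3 -c "
from h import *
go((440,212.7,242))"
```

```text
clock: 1.3
ee_pos: [440.4, -349.5, 242.4]
eef_rot: [180.0, -0.0, 14.7]
ft_force: [0.5, -0.8, 0.0]
width: 1.002
gripper_force: 0.0
clock: 2.55
ee_pos: [438.9, 84.7, 242.5]
eef_rot: [180.0, -0.0, 14.7]
ft_force: [1.3, 0.2, -0.2]
width: 0.996
gripper_force: 0.0
at [438.9  84.7 242.5] [180.   -0.   14.7] q [  8. -23. 109.  -0.  94.  83.] F [ 1.3  0.2 -0.2]
(440, 212.7, 242) [  33.5 -123.5    0.5]
```

```bash
python3 -m crank '[[11,-41,0,0],[11,-41,0,0],[11.5,-41.5,0,0],[0,0,0,0.17],[0,0,0,0.17],[0,0,0,0.17],[0,0,0,0.17],[0,0,0,0.17],[0,0,0,0.17]]'
python3 - <<'E'
from h import *
go((440,212.7,242))
d=grab('wrist','w1.png');print([proj(d,(440,212.7,z)) for z in(159,135)],d['fx'])
E
```

```text
clock: 3.68
ee_pos: [440.2, 211.3, 242.3]
eef_rot: [-180.0, 0.0, -44.0]
ft_force: [-0.4, -0.6, -1.0]
width: 1.0
gripper_force: 0.0
at [440.2 211.3 242.3] [-180.    0.  -44.] q [ 23. -17. 105.   0.  92. 157.] F [-0.4 -0.6 -1. ]
(440, 212.7, 242) [-1.2 -0.9  0.3]
[(np.float64(248.73030316806606), np.float64(207.00773524411602)), (np.float64(249.04423984154587), np.float64(197.6632219983355))] 299.8401518781761
```

View pics/w1.png

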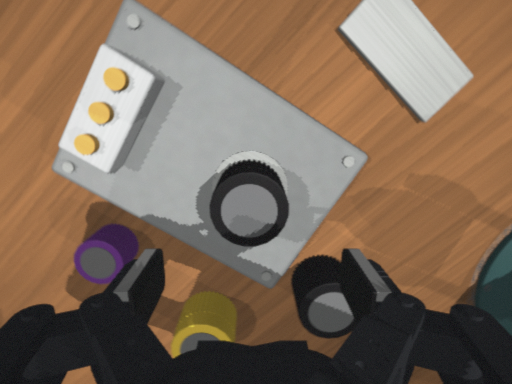

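The cap's top disc is at about (249.5,209) against a predicted (248.7,207), so the estimate is within roughly 1.5 mm. I'll refine it by fitting the disc.

```bash
python3 - <<'E'
from h import *
d=grab('wrist');g=d['frame'].min(2)
m=((d['frame'].max(2)>85)).astype(np.uint8)[150:255,200:300]
n,l,s,c=cv2.connectedComponentsWithStats(m);k=l[209-150,249-200];print(s[k],c[k]+[200,150])
u,v=c[k]+[200,150];p=ray(d,u,v,159);print(p);x,y=p[:2]
go((440,212.7,242),(x,y,138))
a=grab('top');g=a['frame'].max(2)[190:265,160:235]
E
```

```text
[  21   34   57   53 2278] [248.20807726 209.30114135]
[439.01358236 214.21884389 159.        ]
at [440.3 211.2 242.3] [-180.    -0.   -43.9] q [ 23. -17. 105.  -0.  92. 157.] F [ 0.4 -0.2  0.8]
(440, 212.7, 242) [-1.2 -0.9  0.3]
(np.float64(439.0135823603385), np.float64(214.21884388603155), 138) [ -1.8  -0.4 104. ]
```

```bash
python3 -m crank '[[-2.5,-1.1,20,0],[0,0,30,0],[0,0,24,0],[0,0,15,0],[0,0,10,0],[0,0,5,0],[0,0,0,0]]'
python3 -m crank '[[0,0,0,0],[0,0,0,0],[0,0,0,0],[0,0,0,0],[0,0,0,0],[0,0,0,0]]' 0
python3 - <<'E'
from h import *
go((439.3,213.6,138));grab('wrist','w2.png');print(arm.sense()['moment'])
E
```

```text
clock: 4.7
ee_pos: [439.3, 213.8, 138.4]
eef_rot: [-180.0, -0.0, -43.7]
ft_force: [0.5, 0.0, -1.2]
width: 0.998
gripper_force: 0.0
clock: 5.45
ee_pos: [439.5, 213.9, 139.3]
eef_rot: [-179.9, -0.0, -43.7]
ft_force: [-2.1, -0.5, 5.5]
width: 0.686
gripper_force: 62.9
at [439.5 213.9 139.3] [-179.9   -0.   -43.7] q [ 23. -15. 112.  -0.  82. 157.] F [-2.1 -0.5  5.5]
(439.3, 213.6, 138) [0.  0.4 1.3]
[-0.06457637  0.25235156  0.02011041]
```

View pics/w2.png

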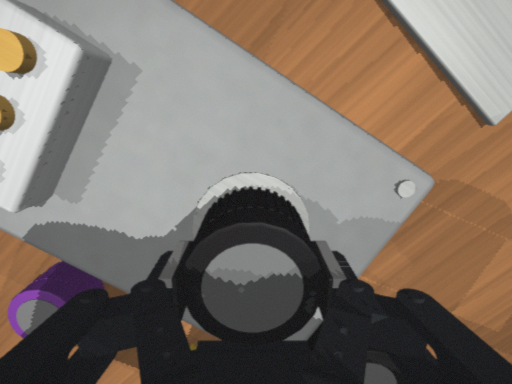

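The cap sits between the pads (width 0.69, 63 N grip) and the side forces are small. I'll start turning anticlockwise (negative tool yaw).

```bash
python3 -m crank '[[0,0,-0.2,-0.1],[0,0,-0.45,-0.17],[0,0,-0.45,-0.17],[0,0,-0.45,-0.17]]'
python3 - <<'E'
from h import *
go();print(arm.sense()['moment'])
E
```

```text
clock: 6.0
ee_pos: [439.7, 213.9, 140.9]
eef_rot: [-180.0, -0.1, -8.5]
ft_force: [-0.5, -0.5, 5.3]
width: 0.686
gripper_force: 62.9
at [439.7 213.9 140.9] [-1.8e+02 -1.0e-01 -8.5e+00] q [ 23. -15. 112.  -0.  82. 121.] F [-0.5 -0.5  5.3]
[ 0.00767924 -0.00056703 -0.07752079]
```

```bash
python3 -m crank '[[0,0,-0.43,-0.17],[0,0,-0.43,-0.17],[0,0,-0.43,-0.17],[0,0,-0.43,-0.17],[0,0,-0.43,-0.17],[0,0,-0.43,-0.17],[0,0,-0.43,-0.17],[0,0,-0.43,-0.17],[0,0,-0.43,-0.17]]'
python3 -m crank '[[0,0,-0.43,-0.17],[0,0,-0.43,-0.17],[0,0,-0.43,-0.17],[0,0,-0.43,-0.17],[0,0,-0.43,-0.17],[0,0,-0.43,-0.17],[0,0,-0.43,-0.17],[0,0,-0.43,-0.17],[0,0,-0.43,-0.17]]'
python3 -m crank '[[0,0,-0.43,-0.17],[0,0,-0.43,-0.17],[0,0,-0.43,-0.17],[0,0,-0.43,-0.17],[0,0,-0.43,-0.17],[0,0,-0.43,-0.17],[0,0,-0.43,-0.17],[0,0,-0.43,-0.17],[0,0,-0.43,-0.17],[0,0,0,0]]'
python3 - <<'E'
from h import *
go();print(arm.sense()['moment'])
E
```

```text
clock: 7.12
ee_pos: [439.7, 213.3, 144.5]
eef_rot: [179.9, 0.0, 79.2]
ft_force: [1.8, -7.2, 3.0]
width: 0.692
gripper_force: 63.5
clock: 8.25
ee_pos: [440.4, 213.2, 148.3]
eef_rot: [-180.0, 0.2, 166.8]
ft_force: [10.6, -5.6, -1.4]
width: 0.685
gripper_force: 64.2
clock: 9.5
ee_pos: [440.1, 214.0, 152.6]
eef_rot: [-179.9, 0.1, -105.6]
ft_force: [5.2, 0.5, 3.5]
width: 0.689
gripper_force: 64.7
at [440.1 214.  152.6] [-1.799e+02  1.000e-01 -1.056e+02] q [  23.  -15.  111.   -0.   83. -141.] F [5.2 0.5 3.5]
[ 0.25936915 -0.86049448  0.19311624]
```

```bash
python3 -m crank '[[0,0,0,0],[0,0,0,0],[0,0,0,0],[0,0,0,0],[0,0,0,0.17],[0,0,0,0.17],[0,0,0,0.17],[0,0,0,0.17],[0,0,0,0.17],[0,0,0,0.17]]' 1
python3 -m crank '[[0,0,0,0.17],[0,0,0,0.17],[0,0,0,0.17],[0,0,0,0.17],[0,0,0,0.17],[0,0,0,0.17],[0,0,0,0.17],[0,0,0,0.17],[0,0,0,0.17],[0,0,0,0.17]]'
python3 -m crank '[[0,0,0,0.17],[0,0,0,0.17],[0,0,0,0.17],[0,0,0,0.17],[0,0,0,0.17],[0,0,0,0.17],[0,0,0,0.17],[0,0,0,0.17],[0,0,0,0.17],[0,0,0,0.17]]'
python3 -m crank '[[0,0,0,0.17],[0,0,0,0.17],[0,0,0,0]]'
python3 - <<'E'
from h import *
go((439.8,213.7,152.6));print(arm.sense()['moment'])
d=grab('wrist','w3.png');print(proj(d,(439.8,213.7,172.3)))
E
```

```text
clock: 10.75
ee_pos: [439.2, 213.8, 151.5]
eef_rot: [180.0, -0.0, -164.6]
ft_force: [-0.1, -0.2, -0.6]
width: 1.001
gripper_force: 0.0
clock: 12.0
ee_pos: [439.2, 213.8, 151.4]
eef_rot: [-180.0, -0.0, 98.0]
ft_force: [0.5, -0.2, 0.7]
width: 0.998
gripper_force: 0.0
clock: 13.25
ee_pos: [439.2, 213.8, 151.4]
eef_rot: [180.0, 0.0, 0.6]
ft_force: [0.5, 0.6, 0.2]
width: 1.003
gripper_force: 0.0
clock: 13.62
ee_pos: [439.2, 213.8, 151.5]
eef_rot: [180.0, 0.0, -18.5]
ft_force: [0.3, 1.3, 0.4]
width: 0.999
gripper_force: 0.0
at [439.2 213.8 151.5] [180.    0.  -18.5] q [ 23. -15. 112.   0.  83. 131.] F [0.3 1.3 0.4]
(439.8, 213.7, 152.6) [ 0.6 -0.1 -1.1]
[ 0.05028273 -0.03012551 -0.03748189]
(np.float64(250.0773079347178), np.float64(282.2698887977254))
```

View pics/w3.png

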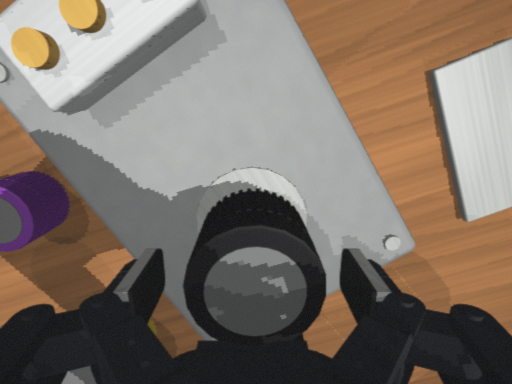

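```bash
python3 -m crank '[[0.5,0,0,0],[0,0,0,0],[0,0,0,0],[0,0,0,0],[0,0,0,0],[0,0,0,0],[0,0,0,0]]' 0
python3 -m crank '[[0,0,-0.43,-0.17],[0,0,-0.43,-0.17],[0,0,-0.43,-0.17],[0,0,-0.43,-0.17],[0,0,-0.43,-0.17],[0,0,-0.43,-0.17]]'
python3 -m crank '[[0,0,-0.43,-0.17],[0,0,-0.43,-0.17],[0,0,-0.43,-0.17],[0,0,-0.43,-0.17],[0,0,-0.43,-0.17],[0,0,-0.43,-0.17],[0,0,-0.43,-0.17],[0,0,-0.43,-0.17]]'
python3 -m crank '[[0,0,-0.43,-0.17],[0,0,-0.43,-0.17],[0,0,-0.43,-0.17],[0,0,-0.43,-0.17],[0,0,-0.43,-0.17],[0,0,-0.43,-0.17],[0,0,-0.43,-0.17],[0,0,-0.43,-0.17],[0,0,0,0]]'
python3 -c "
from h import *
go();print(arm.sense()['moment'])"
```

```text
clock: 14.55
ee_pos: [439.8, 213.6, 151.8]
eef_rot: [-180.0, -0.0, -18.5]
ft_force: [-2.4, -1.7, 5.7]
width: 0.686
gripper_force: 63.2
clock: 15.3
ee_pos: [440.0, 213.7, 154.6]
eef_rot: [180.0, -0.1, 40.3]
ft_force: [-0.6, 0.1, 6.2]
width: 0.686
gripper_force: 63.2
clock: 16.3
ee_pos: [440.0, 213.7, 158.1]
eef_rot: [179.9, 0.0, 118.2]
ft_force: [0.1, -0.0, 5.6]
width: 0.688
gripper_force: 63.2
clock: 17.42
ee_pos: [440.0, 213.8, 161.5]
eef_rot: [180.0, 0.1, -164.0]
ft_force: [0.1, 0.0, 5.8]
width: 0.685
gripper_force: 63.2
at [440.  213.8 161.5] [ 1.80e+02  1.00e-01 -1.64e+02] q [ 23. -15. 111.   0.  84. -83.] F [0.1 0.  5.8]
[ 0.01291283  0.03103856 -0.00795606]
```

```bash
python3 -m crank '[[0,0,-0.5,0],[0,0,-0.5,0],[0,0,-0.5,0],[0,0,-0.5,0]]'
```

```text
clock: 17.92
ee_pos: [440.0, 213.8, 163.4]
eef_rot: [180.0, 0.1, -164.2]
ft_force: [0.4, 0.5, 5.2]
width: 0.687
gripper_force: 63.2
```

```bash
python3 -m crank '[[0,0,-3,0],[0,0,-6,0],[0,0,-8,0],[0,0,-10,0],[0,0,-12,0],[0,0,-14,0],[0,0,-14,0],[0,0,-8,0],[0,0,-3,0],[0,0,0,0]]'
python3 - <<'E'
from h import *
go((536,-232,241))
grab('side','s2.png')
E
```

```text
clock: 19.18
ee_pos: [439.7, 213.6, 240.8]
eef_rot: [-180.0, -0.0, -164.2]
ft_force: [0.1, 0.0, -1.1]
width: 0.688
gripper_force: 64.3
at [439.7 213.6 240.8] [-180.    -0.  -164.2] q [ 23. -17. 105.  -0.  92. -83.] F [ 0.1  0.  -1.1]
(536, -232, 241) [ 2.84e+01 -4.55e+02 -2.00e-01]
```

View pics/s2.png

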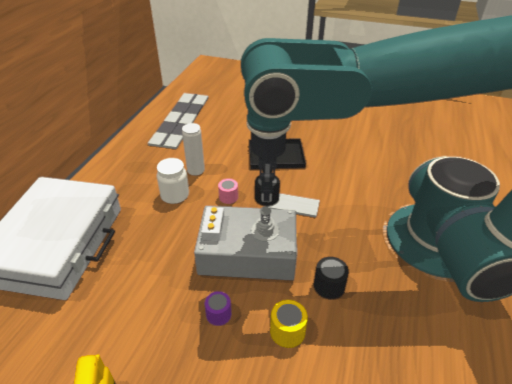

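The cap is held: Fz is −1.1 N, and the bare neck and spring show at (265,222). Next I'll carry it to the tray.

```bash
python3 -m crank '[[0.6,-10,0,0],[1.3,-20,0,0],[1.9,-30,0,0],[1.9,-30,0,0],[1.9,-30,0,0],[1.9,-30,0,0],[1.9,-30,0,0],[1.9,-30,0,0],[1.9,-30,0,0],[1.9,-30,0,0]]'
python3 -m crank '[[1.9,-30,0,0],[1.9,-30,0,0],[1.9,-30,0,0],[1.9,-30,0,0],[1.9,-30,0,0],[1.3,-20,0,0],[0.9,-10,0,0],[0.3,-5,0,0],[0,0,0,0],[0,0,0,0]]'
python3 - <<'E'
from h import *
go((536,-232,45));d=grab('wrist','w4.png')
P=np.array([536,-232,22]);a=np.radians(21);ux=np.array([np.cos(a),np.sin(a),0]);uy=np.array([-np.sin(a),np.cos(a),0])
print([np.round(proj(d,P+sx*95*ux+sy*75*uy),0).tolist() for sx in(-1,1) for sy in(-1,1)])
E
```

```text
clock: 20.48
ee_pos: [496.5, -52.5, 240.6]
eef_rot: [180.0, -0.0, -164.2]
ft_force: [-0.2, 0.2, -0.6]
width: 0.686
gripper_force: 64.4
clock: 21.72
ee_pos: [535.3, -231.6, 241.1]
eef_rot: [-180.0, 0.0, -164.2]
ft_force: [-0.4, 0.3, -1.8]
width: 0.686
gripper_force: 64.5
at [ 535.3 -231.6  241.1] [-180.     0.  -164.2] q [ -26.   -5.   94.    0.   90. -132.] F [-0.4  0.3 -1.8]
(536, -232, 45) [ -0.5  -0.5 196.1]
[[175.0, 95.0], [311.0, 82.0], [199.0, 250.0], [316.0, 240.0]]
```

View pics/w4.png

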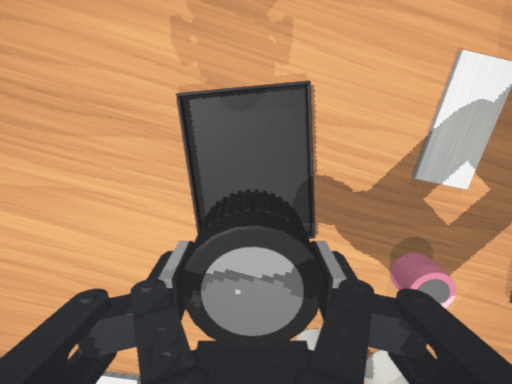

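The tray corners, at (177,94) and (311,82), match my model to within 2 px. I'll descend over its centre.

```bash
python3 -m crank '[[-0.5,-0.5,8,0],[0,0,20,0],[0,0,30,0],[0,0,35,0],[0,0,35,0],[0,0,30,0],[0,0,18,0],[0,0,8,0],[0,0,4,0],[0,0,1,0]]'
python3 -m crank '[[0,0,2,0],[0,0,2,0],[0,0,2,0],[0,0,2,0],[0,0,1,0],[0,0,1,0],[0,0,0,0]]'
```

```text
clock: 23.02
ee_pos: [536.3, -232.7, 52.5]
eef_rot: [-180.0, 0.0, -164.2]
ft_force: [0.5, -0.3, -1.8]
width: 0.687
gripper_force: 64.5
clock: 23.9
ee_pos: [535.9, -232.5, 41.8]
eef_rot: [180.0, -0.0, -164.2]
ft_force: [-0.2, -0.4, -0.7]
width: 0.683
gripper_force: 64.5
```

```bash
for i in 1 2; do python3 -m crank '[[0,0,0.5,0],[0,0,0.5,0],[0,0,0.5,0],[0,0,0,0]]'|egrep 'ee_pos|force'; done
```

```text
ee_pos: [535.9, -232.5, 40.4]
ft_force: [1.2, 0.3, -2.1]
gripper_force: 64.5
ee_pos: [535.9, -232.5, 38.9]
ft_force: [-0.4, -0.4, -1.7]
gripper_force: 64.5
```

```bash
python3 -m crank '[[0,0,0.5,0],[0,0,0.5,0],[0,0,0,0]]'|egrep 'ee_pos|force'
```

```text
ee_pos: [536.0, -232.5, 37.9]
ft_force: [-0.3, -0.4, -1.1]
gripper_force: 64.5
```

```bash
python3 -m crank '[[0,0,0.5,0],[0,0,0.5,0],[0,0,0,0]]'|egrep 'ee_pos|force'
```

```text
ee_pos: [535.9, -232.5, 36.8]
ft_force: [0.2, 0.5, -2.4]
gripper_force: 64.5
```

```bash
python3 -m crank '[[0,0,0.5,0],[0,0,0.5,0],[0,0,0,0]]'|egrep 'ee_pos|force'
```

```text
ee_pos: [535.9, -232.5, 35.9]
ft_force: [0.1, -0.3, -1.6]
gripper_force: 64.5
```

```bash
python3 -m crank '[[0,0,0.5,0],[0,0,0.5,0],[0,0,0,0]]'|egrep 'ee_pos|force'
```

```text
ee_pos: [535.9, -232.5, 34.9]
ft_force: [0.1, 0.4, -1.9]
gripper_force: 64.5
```

```bash
python3 -m crank '[[0,0,0.5,0],[0,0,0.5,0],[0,0,0,0]]'|egrep 'ee_pos|force'
```

```text
ee_pos: [535.9, -232.5, 33.9]
ft_force: [0.1, -0.2, -1.0]
gripper_force: 64.5
```

```bash
python3 -m crank '[[0,0,0.5,0],[0,0,0.5,0],[0,0,0,0]]'|egrep 'ee_pos|force'
```

```text
ee_pos: [535.9, -232.5, 32.8]
ft_force: [0.0, -0.1, -0.8]
gripper_force: 64.5
```

```bash
python3 -m crank '[[0,0,0.5,0],[0,0,0.5,0],[0,0,0,0]]'|egrep 'ee_pos|force'; python3 -c "
from h import *
grab('wrist','w5.png')"
```

```text
ee_pos: [535.9, -232.5, 31.8]
ft_force: [-0.1, -0.6, -1.7]
gripper_force: 64.5
```

View pics/w5.png

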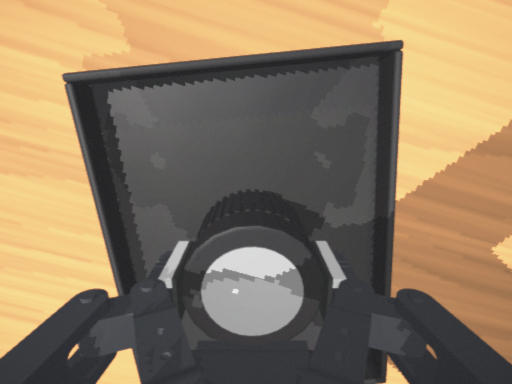

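The cap is low inside the tray and well clear of the walls, but there's no contact yet. I'll keep creeping down.

```bash
python3 -m crank '[[0,0,0.5,0],[0,0,0.4,0],[0,0,0,0]]'|egrep 'ee_pos|force'
```

```text
ee_pos: [536.0, -232.5, 31.3]
ft_force: [-1.7, 0.8, 2.2]
gripper_force: 64.7
```

```bash
python3 -m crank '[[0,0,0.5,0],[0,0,0.4,0],[0,0,0,0]]'|egrep 'ee_pos|force'
```

```text
ee_pos: [536.1, -232.6, 31.2]
ft_force: [-5.8, 2.3, 12.6]
gripper_force: 65.6
```

```bash
python3 -m crank '[[0,0,-0.5,0],[0,0,0,0]]'|egrep 'ee_pos|force'; python3 -m crank '[[0,0,0,0],[0,0,0,0],[0,0,0,0],[0,0,0,0],[0,0,0,0],[0,0,0,0]]' 1
python3 -m crank '[[0,0,-4,0],[0,0,-8,0],[0,0,-15,0],[0,0,-30,0],[0,0,-30,0],[0,0,-30,0],[0,0,-20,0],[0,0,0,0]]'
python3 -c "
from h import *
d=grab('wrist','w6.png');grab('side','s3.png');go()
a=d['frame'];b=cv2.imread('pics/s3.png')
cv2.imwrite('pics/f.png',np.hstack([cv2.resize(a[:,:,::-1],(400,300)),cv2.resize(b[90:240,150:350],(400,300))]))"
```

```text
ee_pos: [536.2, -232.6, 31.3]
ft_force: [-2.4, 0.9, 7.2]
gripper_force: 64.7
clock: 29.32
ee_pos: [536.0, -232.5, 30.6]
eef_rot: [-180.0, -0.0, -164.2]
ft_force: [0.0, -1.1, 0.1]
width: 0.998
gripper_force: 0.0
clock: 30.32
ee_pos: [536.5, -232.8, 169.4]
eef_rot: [-179.9, 0.1, -164.2]
ft_force: [-0.4, -0.3, 0.8]
width: 1.0
gripper_force: 0.0
at [ 535.7 -232.4  166.9] [ 180.    -0.  -164.2] q [ -26.   -3.   99.   -0.   84. -132.] F [ 0.3  0.  -0.2]
```

View pics/f.png

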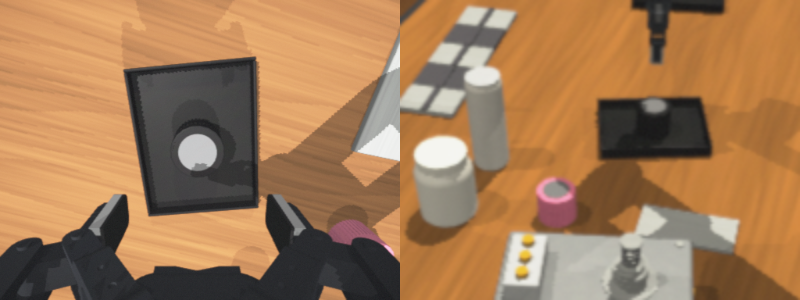

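The cap stands upright near the middle of the tray, with its grey top disc at (197,152) in the left picture. The neck is bare, the plate, can and tub are where they were, and the gripper is clear.

```bash
python3 -c "
from h import *
print(arm.sign_off())"
```

```text
the job is handed in; nothing more can be done
None
```

The cap is unscrewed, was held as the thread let go, and now sits open side down, flat near the middle of the black tray; I handed the job in at about 30 s with the plate, spray can and tub untouched.

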